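# Flip the trivet over onto the marble slab

### The job

The wooden trivet lies face-down on the worktop, and I want it right way up on the marble slab (cork underneath, blue tile on top) for the hot kettle. Don't pick it up: push it along the worktop against the edge of the slab until it tips up on its edge and falls over onto the slab, then push it on until no part of it hangs over the slab's edge. Leave the kettle, the tin, the spoon glass and the mug where they stand.

Things in the scene. Friction and masses are not known exactly. Their poses are not given: they have to be found in the camera images.
- slab: Pale marble pastry slab, 200 (x) by 300 (y) by 25 mm thick, too heavy to shift; it stays where it lies. Origin at the centre of its underside, on the worktop, z up. Its own -x side is the long upright face, 25 mm high, that looks towards the trivet; its own +x points away from the trivet.
- trivet: Square dark wood trivet (pot stand), 120 by 120 by 12 mm, about 0.2 kg (mass and friction vary). Face: blue tile let in, all four edges bevelled at 45 degrees, 5 mm wide and high. Back: tan cork sheet, square edges. Origin at the centre of the face, own z from face to cork, x and y parallel to its sides. At the start face-down: z up, cork showing; right way up, z points down.
- trivet_mid (a point): Centre of the trivet at half its thickness (6 mm from either side); axes as the trivet's. At the start the trivet lies on the worktop 50 to 115 mm short of the slab's -x face, turned up to 15 degrees from square to it, its bevel an undercut at the bottom all round, its sides upright from 5 to 12 mm above the worktop.
- trivet_pp (a point): Corner of the trivet at its own +x, +y, at half its thickness (60 mm from the middle along each axis).
- trivet_pn (a point): Corner of the trivet at its own +x, -y, at half its thickness (60 mm from the middle along each axis).
- trivet_np (a point): Corner of the trivet at its own -x, +y, at half its thickness (60 mm from the middle along each axis).
- trivet_nn (a point): Corner of the trivet at its own -x, -y, at half its thickness (60 mm from the middle along each axis).
- kettle: Stainless kettle, round, 164 mm across, 232 mm high with its black arched handle, spout reaching 130 mm from its axis along its own x; origin at the centre of its underside. Leave alone.
- tin: Round steel tin with a pressed-on lid and a green band, 93 mm across, 80 mm high; origin at the centre of its underside. Leave alone.
- spoon_glass: Glass spoon holder, 88 mm across, 115 mm high, three spoons standing in it to 263 mm height and up to 60 mm from its axis; origin at the centre of its underside. Leave alone.
- mug: White ceramic mug, 82 mm across, 95 mm high, handle out to 78 mm from its axis along its own y; origin at the centre of its underside. Leave alone.
Not all that is in view belongs to the job. Of the things like the trivet, leave any that is orange; of the rest the larger one is meant.

How it is judged:
By the outcome, as a careful person would: the job done as asked, in the order asked, and still so for the second after the job is handed in, with the robot touching nothing.
It also fails if it takes over 67 s, if anything falls off the work surface, if the arm or the gripper's body presses on something with over 40 N, if the wrist force passes 120 N, or if a joint passes its speed limit or range.

### The arm

A 6-joint arm with a two-finger parallel gripper is mounted at the origin on the work surface. World frame = base frame: x ahead of the robot, y to its left, z up, the work surface at z = 0. Lengths are in mm, angles in rad, forces in N, time in s.
With the tool pointing down it reaches from about 275 to 1000 mm from the base axis. Payload 8.4 kg.
Tool frame: the origin (TCP) lies on the centre line of the jaws, within the pads' length; the fingertips stand 17 mm ahead of it and the grasp point (between the pads) lies 2 mm behind it (r.tcp_to_tips is the z of the fingertips in the tool frame, in mm); z points along the fingers, y is the direction in which the jaws open and shut (so a half turn about z gives the same grasp; the last joint's range is limited). The gripper opens to 85 mm and grips with 20 to 120 N. Pads are 22 mm wide; open, the fingers measure 114 mm over their backs; the gripper's body (76 mm by 85 mm) begins 54 mm behind the grasp point. The pads swing forward as they close: fully open they stand 13 mm farther back than shut.
Start: joints at [1.267, 0.353, 1.633, -0, 1.155, -0.002], TCP at [185.773, 596.755, 248.281] pointing down, gripper open.
Joint ranges: [-2.63, 2.63], [-0.92, 2.1], [0.06, 2.66], [-1.3, 4.44], [0, 2.69], [-3.02, 3.02]. Speed limits (rad/s): [2.22, 2.22, 2.79, 3.14, 3.14, 3.14].

### API

Orientations are given as [roll, pitch, yaw] about the fixed x, y, z axes, in that order (R = Rz(yaw) Ry(pitch) Rx(roll)).
In Python, from rig import r, cams, job gives the robot as it stands.
- The arm moves only by the tool drive_tool, never from a script. Its argument "deltas" is a list of rows, each a list of 4 numbers: the shift along the tool's x, y, z in cm, then the turn about the tool's z in rad. In form: [[x, y, z, roll], ...]. A call has 1 to 12 rows; each row shifts and turns the commanded pose from where the row before left it, along the tool's axes as they then stand; what a row does not reach is not made up. A row lasts 1/12 s, in which the tool goes at most 41.7 mm and 7.16 degrees, less where a joint would pass 70% of its speed; a pose out of reach is approached as far as the arm can. A call with a gripper value outside its range is refused whole. "jaw" is the closure, from 0 (fully open) to 1 (shut), set as the call begins (left out, the last holds). The fingers move at their own pace and stop on an object; "force" is the grip in N (left out, the last holds). Time passes only in rows, so rows that do not move let the fingers close. It gives the time, the measured TCP pose, the force and the opening at its end, in the units of the state.
- r.sense(): the state, without advancing time (a new reading comes with each control period).
- cams.grab_frame(name): name is "scene" or "top" or "wrist"; returns (picture, depth): 420x560x3 uint8, red, green, blue; 420x560 float32, mm along the optical axis (not along the pixel's ray), 0 where there is no reading.
- cams.camera_params(name): a dict with "fx", "fy", "cx", "cy" (pixels), "R" (3x3) and "t" (3): a world point X has camera coordinates R X + t. Camera axes: x right, y down, z forward; pixel columns grow to the right and rows downward; lengths in mm; the calibration is good to about 2 mm. A picture is of the moment at which its call begins: read the wrist's pose just before it. camera_params takes no time and is no camera call; for the wrist camera it gives the pose at the moment of the call.
- job.sign_off(): hands the job in, once; it reports no verdict.
The state is a dict: "clock": time; "qpos": joint angles; "qvel": joint speeds; "joint_efforts": joint torques, N m; "eef_pos": TCP position; "tcp_rot": TCP orientation; "contact_force": force on the tool from outside, world axes, zero at the start; "wrist_torque": the same for the moment, N m; "opening": opening from 0.0 (shut) to 1.0 (fully open).
Only numpy, scipy, OpenCV 4.12 (cv2) and the standard library are available. Lean on these libraries where they do the work, as an engineer would, in place of code of your own. Each camera call takes 0.05 s, during which the arm holds its last target. There are 200 camera calls.

## Working session

There is one attempt and no reset: what is moved stays moved. The work goes in short steps, Python scripts to look and compute and a tool call to move; the robot and the scene stay as the last step left them, time stands still between calls to the robot, and variables do not carry over. Pictures are saved under pics/ and viewed, about 8 in all and at most 12, crops included, and the job is handed in when it is done.

Besides the shell and the picture viewer there is one more tool, called after ">>>" as a command line: name --pt "numbers of a row" for each row, then --argument value for the rest. drive_tool: Moves the arm, as the interface text tells. Its arguments: {"type":"object","properties":{"deltas":{"type":"array"},"jaw":{"type":"number"},"force":{"type":"number"}},"required":["deltas"]}

```bash
ls; mkdir -p pics; python3 - <<'E'
from rig import r,cams,job
import cv2,numpy as np
for n in("top","scene"):
    p,d=cams.grab_frame(n); c=cams.camera_params(n)
    np.savez(f"{n}.npz",p=p,d=d,**{k:np.array(v) for k,v in c.items()})
    cv2.imwrite(f"pics/{n}0.png",p[:,:,::-1])
    print(n,c)
print(r.sense(), r.tcp_to_tips)
E
```

```text
pics
top {'fx': 448.1058887359001, 'fy': 448.1058887359001, 'cx': 281.86351780378396, 'cy': 197.24600466937244, 'R': array([[-0.00993721, -0.99993531, -0.00553431],
       [-0.97599899,  0.01090313, -0.21750194],
       [ 0.21754821,  0.00324012, -0.9760442 ]]), 't': array([  32.20762132,  570.40461541, 1281.12475919])}
scene {'fx': 382.80456310057406, 'fy': 382.80456310057406, 'cx': 279.52690640576157, 'cy': 212.38858515905872, 'R': array([[-0.80298354,  0.59599615, -0.00245465],
       [ 0.45491739,  0.61023738, -0.64858346],
       [-0.38505533, -0.5219185 , -0.76113959]]), 't': array([ 440.18475456, -235.97700426, 1336.20539796])}
{'clock': 0.1, 'qpos': array([ 1.26659923e+00,  3.53605774e-01,  1.63405063e+00,  6.97822615e-06,
        1.15516082e+00, -2.41757906e-03]), 'qvel': array([-0.00122844, -0.00169489, -0.00155869, -0.00079146, -0.0015835 ,
        0.00011748]), 'joint_efforts': array([-1.79088158e-03, -6.06354189e+01, -3.42818356e+01, -3.12354132e-05,
        4.05525294e-03, -1.46435968e-05]), 'eef_pos': array([185.65420994, 596.38146186, 247.62384123]), 'tcp_rot': array([-3.14036810e+00, -9.34111713e-06,  2.83981031e+00]), 'contact_force': array([-0.18105264,  0.21240264, -0.49978313]), 'wrist_torque': array([ 0.00236262,  0.02867888, -0.00424505]), 'opening': 1.0023216526360663} 17.0
```

View pics/top0.png

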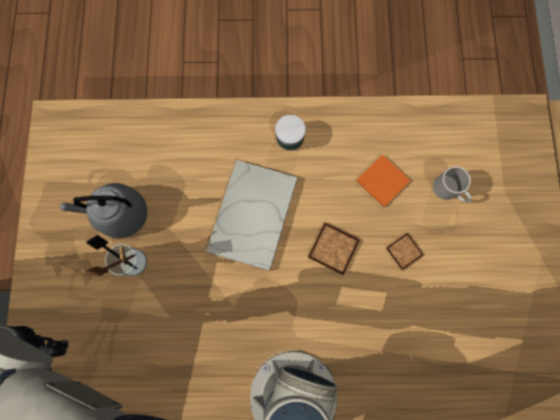

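View pics/scene0.png

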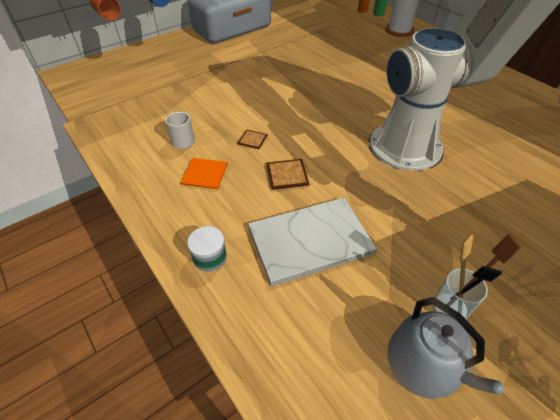

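The top view shows the slab with corners at about (238,161), (297,176), (270,269) and (208,250). The trivet is centred at (334,248). There are also a small cork decoy at (405,251), an orange one at (384,181), the tin at (290,131) and the mug at (453,183). The kettle and spoon glass stand well to the left, at (117,210) and (124,261).

```bash
cat >h.py <<'E'
import numpy as np,cv2
from rig import r,cams,job
def world(p,d,c):
    v,u=np.mgrid[:d.shape[0],:d.shape[1]]
    X=np.stack([(u-c['cx'])/c['fx']*d,(v-c['cy'])/c['fy']*d,d],-1)
    return (X-c['t'])@c['R']
def ray(uv,z,c):
    q=np.array([(uv[0]-c['cx'])/c['fx'],(uv[1]-c['cy'])/c['fy'],1.])@c['R']
    o=-np.asarray(c['t'])@c['R']; return (o+q*(z-o[2])/q[2])[:2]
def look(n):
    c=cams.camera_params(n); p,d=cams.grab_frame(n); return p,d,c
def rect(pts):
    (c,s,a)=cv2.minAreaRect(pts.astype(np.float32)); return c,s,a
def poly(mask,z,c):
    m=cv2.morphologyEx(mask.astype(np.uint8),cv2.MORPH_OPEN,np.ones((3,3)))
    cs,_=cv2.findContours(m,0,2); k=max(cs,key=cv2.contourArea)[:,0]
    return np.array([ray(q,z,c) for q in k])
def box(mask,z,c):
    b=rect(poly(mask,z,c)); return b,cv2.boxPoints(b)
E
python3 - <<'E'
from h import *
D=np.load("top.npz");p,d=D['p'],D['d'];c={k:D[k] for k in('fx','fy','cx','cy','R','t')}
W=world(p,d,c);z=W[...,2]
print("table z",np.median(z[300:340,250:330]))
hsv=cv2.cvtColor(p,cv2.COLOR_RGB2HSV)
def win(m,u0,u1,v0,v1):
    k=np.zeros(m.shape,bool);k[v0:v1,u0:u1]=1;return m&k
b,q=box(win((z>16)&(z<40),200,303,155,275),25,c);print("slab",b,q.round(1).tolist())
for z0,n,w in((6,"triv",(303,365,218,278)),(6,"small",(382,428,228,274)),(6,"orange",(352,416,150,211))):
    b,q=box(win(z>z0,*w),12,c);print(n,b,q.round(1).tolist())
for n,w in(("tin",(270,312,108,155)),("mug",(430,475,160,206)),("kettle",(55,152,178,240)),("glass",(80,150,240,280))):
    m=win(z>30,*w);print(n,W[m].min(0).round(),W[m].max(0).round())
b,q=box(win(hsv[...,2]<95,303,365,218,278),12,c);print("triv colour",b)
E
```

```text
table z -0.597790479737934
slab ((528.923583984375, 119.1781005859375), (199.22398376464844, 299.8116760253906), 72.876708984375) [[356.29998779296875, 68.0999984741211], [642.9000244140625, -20.200000762939453], [701.5, 170.1999969482422], [415.0, 258.5]]
triv ((422.1167907714844, -127.38525390625), (121.2508773803711, 121.78961944580078), 62.81892395019531) [[340.29998779296875, -153.5], [448.6000061035156, -209.10000610351562], [504.0, -101.30000305175781], [395.6000061035156, -45.599998474121094]]
small ((411.75701904296875, -377.77471923828125), (39.82240295410156, 18.78683853149414), 36.899192810058594) [[390.20001220703125, -382.20001220703125], [401.5, -397.20001220703125], [433.29998779296875, -373.29998779296875], [422.0, -358.29998779296875]]
orange ((633.391845703125, -290.1313781738281), (119.47486877441406, 123.01226806640625), 43.73558044433594) [[547.7000122070312, -287.0], [632.7999877929688, -375.8999938964844], [719.0999755859375, -293.29998779296875], [634.0, -204.39999389648438]]
tin [278. -44.  31.] [ 827.   45. 1375.]
mug [ 278. -537.   30.] [ 651.   22. 1375.]
kettle [278.  22.  30.] [ 616.  653. 1375.]
glass [278.  22.  30.] [ 429.  525. 1375.]
triv colour ((348.7028503417969, -148.85006713867188), (12.166871070861816, 8.891265869140625), 89.41268920898438)
```

>>> drive_tool --pt "0 0 -3.8 0" --pt "0 0 -3.8 0" --pt "0 0 -3.8 0" --pt "0 0 -3.8 0" --jaw 0

```text
clock: 0.43
eef_pos: [185.6, 596.3, 401.6]
tcp_rot: [-3.141, -0.0, 2.84]
contact_force: [-0.2, 0.8, -0.3]
opening: 1.003
```

>>> drive_tool --pt "-2 -3.27 0 0" --pt "-2 -3.27 0 0" --pt "-2 -3.27 0 0" --pt "-2 -3.27 0 0" --pt "-2 -3.27 0 0" --pt "-2 -3.27 0 0" --pt "-2 -3.27 0 0" --pt "-2 -3.27 0 0" --pt "-2 -3.27 0 0" --pt "-2 -3.27 0 0" --pt "-2 -3.27 0 0"

```text
clock: 1.35
eef_pos: [288.5, 186.2, 400.1]
tcp_rot: [3.142, 0.0, 2.841]
contact_force: [0.7, -0.2, 1.0]
opening: 1.005
```

>>> drive_tool --pt "-2 -3.27 0 0" --pt "-2 -3.27 0 0" --pt "-2 -3.27 0 0" --pt "-2 -3.27 0 0" --pt "-2 -3.27 0 0" --pt "-2 -3.27 0 0" --pt "-2 -3.27 0 0" --pt "-2 -3.27 0 0" --pt "-2 -3.27 0 0" --pt "-2 -3.27 0 0" --pt "-2 -3.27 0 0"

```text
clock: 2.27
eef_pos: [391.8, -223.0, 400.1]
tcp_rot: [3.141, -0.0, 2.839]
contact_force: [1.3, 0.5, 0.7]
opening: 0.998
```

>>> drive_tool --pt "0 0 0 0.12" --pt "0 0 0 0.12" --pt "0 0 0 0.12" --pt "0 0 0 0.12" --pt "0 0 0 0.12" --pt "0 0 0 0.12" --pt "0 0 0 0.12"

```text
clock: 2.85
eef_pos: [391.8, -220.8, 400.0]
tcp_rot: [-3.141, -0.001, 1.994]
contact_force: [-0.7, -0.1, 0.5]
opening: 0.996
```

>>> drive_tool --pt "0 0 0 0.12" --pt "0 0 0 0.12" --pt "0 0 0 0.12" --pt "0 0 0 0.12" --pt "0 0 0 0.12" --pt "0 0 0 0.12" --pt "0 0 0 0" --pt "0 0 0 0"

```text
clock: 3.52
eef_pos: [391.9, -220.8, 400.1]
tcp_rot: [-3.141, -0.0, 1.284]
contact_force: [0.1, 0.4, 0.0]
opening: 1.001
```

>>> drive_tool --pt "0 0 4 0.012" --pt "0 0 4 0" --pt "0 0 4 0" --pt "0 0 4 0" --pt "0 0 4 0" --pt "0 0 4 0" --pt "0 0 4 0" --pt "0 0 4 0" --pt "0 0 4 0" --pt "0 0 0 0"

```text
clock: 4.35
eef_pos: [387.6, -218.4, 33.7]
tcp_rot: [-3.129, -0.003, 1.272]
contact_force: [-1.9, 0.8, -0.2]
opening: 1.0
```

>>> drive_tool --pt "0 0 0.6 0" --pt "0 0 0.6 0" --pt "0 0 0.4 0" --pt "0 0 0.2 0" --pt "0 0 0 0"

```text
clock: 4.77
eef_pos: [393.0, -221.5, 23.7]
tcp_rot: [3.139, 0.001, 1.268]
contact_force: [0.7, 0.4, -0.4]
opening: 1.001
```

```bash
python3 - <<'E'
from h import *
p,d,c=look("wrist"); cv2.imwrite("pics/w1.png",p[:,:,::-1])
p,d,c=look("scene"); cv2.imwrite("pics/s1.png",cv2.resize(p[90:300,180:420],None,fx=2.5,fy=2.5)[:,:,::-1]); print(r.sense()['contact_force'])
E
```

```text
[-0.19615776  0.15593132  0.35145943]
```

View pics/w1.png

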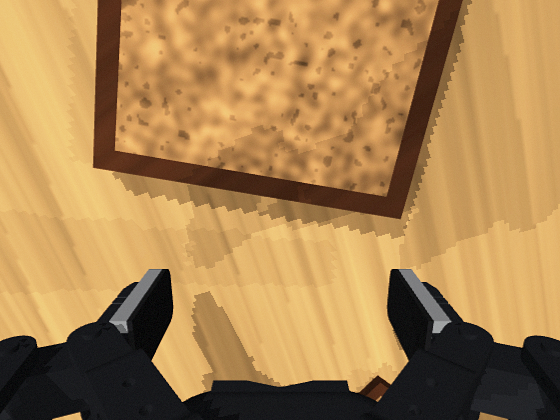

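The wrist view shows the trivet ahead, with its near corners at (95,167) and (402,217). The fingertips stand at (160,270) and (400,270), clear of it, and one is close to its corner. I'll narrow the jaws a little and feel for the worktop.

>>> drive_tool --pt "0 0 0 0" --pt "0 0 0 0" --pt "0 0 0 0" --pt "0 0 0 0" --pt "0 0 0 0" --pt "0 0 0 0" --jaw 0.25

```text
clock: 5.37
eef_pos: [392.0, -220.9, 22.2]
tcp_rot: [-3.141, -0.0, 1.268]
contact_force: [0.7, -0.0, -0.3]
opening: 0.75
```

>>> drive_tool --pt "0 0 0.2 0" --pt "0 0 0.2 0" --pt "0 0 0 0"

```text
clock: 5.62
eef_pos: [391.8, -220.8, 17.9]
tcp_rot: [-3.141, -0.0, 1.268]
contact_force: [-0.4, 0.2, 0.4]
opening: 0.75
```

>>> drive_tool --pt "0 0 0.2 0" --pt "0 0 0 0"

```text
clock: 5.78
eef_pos: [391.9, -220.9, 16.0]
tcp_rot: [-3.141, -0.0, 1.268]
contact_force: [-1.1, 1.3, 0.2]
opening: 0.743
```

```bash
python3 - <<'E'
from h import *
p,d,c=look("wrist"); s=r.sense()
W=world(p,d,c); 
# finger surface points: lowest z among non-table pixels near the tips
m=np.zeros(d.shape,bool); m[255:330,100:180]=1; m[255:330,380:460]=1
dark=p.max(2)<110
z=W[...,2][m&(d>0)&(d<np.percentile(d[300:,:],60))]
print(np.percentile(z,[0,1,5,20,50]),s['contact_force'],s['eef_pos'],s['opening'],s['qpos'])
E
```

```text
[37.35969025 38.0733359  39.47157023 42.40087423 48.68971426] [ 0.04528096  0.20135744 -0.86864992] [ 391.92713861 -220.8370493    16.05203622] 0.7493658549108105 [-5.16447003e-01  4.69612528e-01  2.15619461e+00 -2.58353512e-05
  5.16206717e-01 -2.13469635e-01]
```

>>> drive_tool --pt "0 0 0.2 0" --pt "0 0 0 0"

```text
clock: 6.0
eef_pos: [391.9, -220.9, 14.0]
tcp_rot: [-3.141, -0.0, 1.268]
contact_force: [-0.1, -0.3, -0.6]
opening: 0.75
```

>>> drive_tool --pt "0 0 0.2 0" --pt "0 0 0 0"

```text
clock: 6.17
eef_pos: [391.9, -220.9, 12.0]
tcp_rot: [-3.141, -0.0, 1.268]
contact_force: [-0.1, -0.6, -0.2]
opening: 0.753
```

>>> drive_tool --pt "0 0 0.15 0" --pt "0 0 0 0"

```text
clock: 6.33
eef_pos: [392.1, -221.0, 11.0]
tcp_rot: [3.142, 0.0, 1.268]
contact_force: [-0.1, 0.6, 4.8]
opening: 0.747
```

>>> drive_tool --pt "0 0 -0.25 0" --pt "0.6 0 0 0" --pt "0.6 0 0 0" --pt "0.6 0 0 0" --pt "0.6 0 0 0" --pt "0.6 0 0 0" --pt "0.6 0 0 0" --pt "0.6 0 0 0" --pt "0.6 0 0 0" --pt "0.6 0 0 0" --pt "0.6 0 0 0"

```text
clock: 7.25
eef_pos: [410.0, -163.0, 13.3]
tcp_rot: [-3.141, 0.0, 1.268]
contact_force: [-0.3, -2.5, 0.7]
opening: 0.749
```

>>> drive_tool --pt "0.6 0 0 0" --pt "0.6 0 0 0" --pt "0.6 0 0 0" --pt "0.6 0 0 0" --pt "0.6 0 0 0" --pt "0.6 0 0 0" --pt "0.6 0 0 0" --pt "0.6 0 0 0" --pt "0 0 0 0"

```text
clock: 8.0
eef_pos: [424.5, -116.9, 13.3]
tcp_rot: [-3.142, -0.0, 1.268]
contact_force: [-0.8, 0.1, -0.4]
opening: 0.746
```

```bash
python3 - <<'E'
from h import *
p,d,c=look("wrist"); cv2.imwrite("pics/w2.png",p[:,:,::-1])
s=r.sense(); P0=np.array([356.3,68.1]);n=np.array([.2944,.9557]);t=np.array([.9557,-.2944])
e=s['eef_pos'][:2]-P0; print(s['eef_pos'],s['contact_force'],"s,t",e@n,e@t)
p,d,c=look("top");W=world(p,d,c);z=W[...,2]
cv2.imwrite("pics/t2.png",p[:,:,::-1])
E
```

```text
[ 424.44668845 -117.21702552   13.25921396] [-0.15697546  0.49062283  0.0262432 ] s,t -157.0450962094849 119.68512246632976
```

View pics/w2.png

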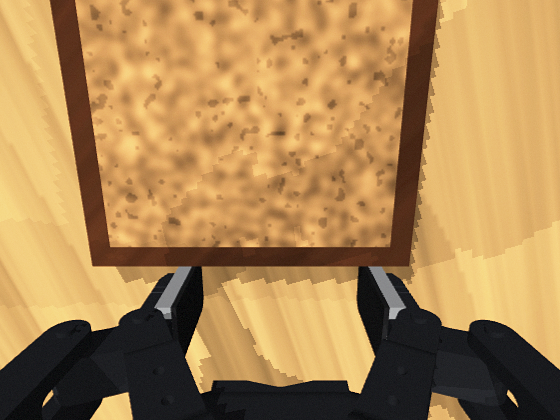

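The wrist view shows the trivet flush against both fingertips, with its rear edge along row 258 from u=95 to 410. Its middle, at u=252, is about 11 mm to the left of the jaw centre, so I'll recentre and then close on the slab.

>>> drive_tool --pt "-0.5 0 0 0" --pt "0 -0.6 0 0" --pt "0 -0.5 0 0" --pt "0.5 0 0 0" --pt "0.5 0 0 0" --pt "0.5 0 0 0" --pt "0.5 0 0 0" --pt "0.3 0 0 0" --pt "0.2 0 0 0" --pt "0 0 0 0"

```text
clock: 8.93
eef_pos: [420.1, -95.0, 13.3]
tcp_rot: [3.141, -0.0, 1.269]
contact_force: [0.0, 0.2, 0.4]
opening: 0.748
```

>>> drive_tool --pt "0.2 0 0 0" --pt "0.2 0 0 0" --pt "0 0 0 0"

```text
clock: 9.18
eef_pos: [421.1, -91.5, 13.3]
tcp_rot: [3.142, -0.0, 1.268]
contact_force: [0.1, -0.6, 0.3]
opening: 0.749
```

>>> drive_tool --pt "0.2 0 0 0" --pt "0 0 0 0"

```text
clock: 9.35
eef_pos: [421.8, -90.4, 13.3]
tcp_rot: [3.141, 0.001, 1.269]
contact_force: [-0.3, -9.0, -1.2]
opening: 0.746
```

>>> drive_tool --pt "0.1 0 0 0" --pt "0 0 0 0" --pt "0.02 0 -0.3 0" --pt "0.02 0 -0.3 0" --pt "0.02 0 -0.3 0" --pt "0.03 0 -0.3 0" --pt "0.04 0 -0.3 0" --pt "0.05 0 -0.3 0" --pt "0 0 0 0"

```text
clock: 10.1
eef_pos: [422.0, -89.2, 31.8]
tcp_rot: [3.141, 0.003, 1.27]
contact_force: [-5.7, -26.4, 2.3]
opening: 0.752
```

```bash
python3 - <<'E'
from h import *
p,d,c=look("wrist"); cv2.imwrite("pics/w3.png",p[:,:,::-1])
W=world(p,d,c); 
print(r.sense()['contact_force'],[W[v,280].round(1).tolist() for v in range(20,300,25)])
E
```

```text
[ -6.35538806 -25.66488553   1.5053891 ] [[451.3, 4.3, 18.0], [448.9, -3.3, 18.8], [446.5, -11.2, 19.5], [444.0, -19.2, 20.6], [441.4, -27.4, 22.5], [438.8, -35.9, 23.1], [436.3, -44.1, 25.9], [433.5, -53.2, 25.7], [430.8, -61.8, 27.9], [428.1, -70.6, 30.0], [420.6, -94.8, 0.1], [416.7, -107.4, 0.3]]
```

View pics/w3.png

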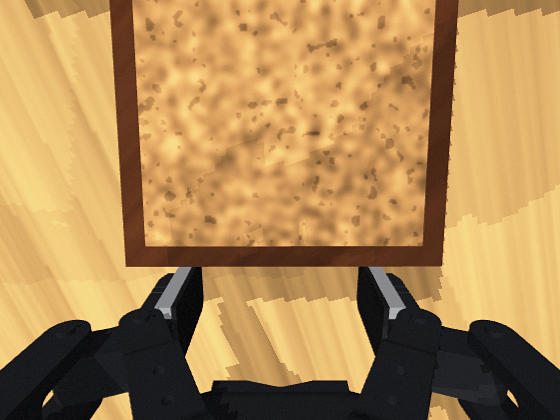

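It worked: the trivet is square to the fingers with its rear edge lifted to about 31 mm, a slope of about 9°, and both fingers still in contact. I'll follow the arc.

>>> drive_tool --pt "0.05 0 -0.3 0" --pt "0.06 0 -0.3 0" --pt "0.07 0 -0.3 0" --pt "0.07 0 -0.3 0" --pt "0.08 0 -0.3 0" --pt "0.09 0 -0.3 0" --pt "0.1 0 -0.3 0" --pt "0.11 0 -0.3 0" --pt "0 0 0 0"

```text
clock: 10.9
eef_pos: [423.7, -84.0, 56.1]
tcp_rot: [3.141, 0.005, 1.271]
contact_force: [-9.6, -32.7, 10.0]
opening: 0.75
```

>>> drive_tool --pt "0.12 0 -0.3 0" --pt "0.13 0 -0.3 0" --pt "0.14 0 -0.3 0" --pt "0.15 0 -0.3 0" --pt "0.16 0 -0.3 0" --pt "0.17 0 -0.3 0" --pt "0 0 0 0"

```text
clock: 11.48
eef_pos: [426.2, -76.4, 74.6]
tcp_rot: [3.141, 0.006, 1.272]
contact_force: [-13.0, -39.0, 20.3]
opening: 0.749
```

```bash
python3 - <<'E'
from h import *
p,d,c=look("wrist"); cv2.imwrite("pics/w4.png",p[:,:,::-1])
W=world(p,d,c); 
print(r.sense()['contact_force'],[W[v,280].round(1).tolist() for v in range(20,300,25)])
E
```

```text
[-13.02133315 -38.33730765  19.61809861] [[457.4, 24.0, 19.2], [454.1, 13.4, 26.4], [451.0, 3.3, 32.7], [448.0, -6.5, 37.7], [445.0, -16.0, 43.0], [442.2, -25.1, 49.2], [439.5, -33.9, 55.3], [436.9, -42.5, 60.4], [434.4, -50.6, 65.8], [431.8, -59.1, 69.6], [418.5, -102.3, 1.2], [413.4, -119.0, 0.3]]
```

>>> drive_tool --pt "0 0 -0.4 0" --pt "0.2 0 -0.4 0" --pt "0.28 0 -0.4 0" --pt "0.31 0 -0.4 0" --pt "0.34 0 -0.4 0" --pt "0 0 0 0"

```text
clock: 12.03
eef_pos: [430.8, -61.8, 93.9]
tcp_rot: [3.14, -0.0, 1.267]
contact_force: [-0.2, 0.4, 0.1]
opening: 0.752
```

>>> drive_tool --pt "0.37 0 -0.4 0" --pt "0.4 0 -0.4 0" --pt "0.43 0 -0.4 0" --pt "0.46 0 -0.4 0" --pt "0 0 0 0"

```text
clock: 12.45
eef_pos: [435.9, -45.4, 110.1]
tcp_rot: [3.14, -0.0, 1.268]
contact_force: [0.2, -0.1, -0.4]
opening: 0.751
```

```bash
python3 - <<'E'
from h import *
p,d,c=look("wrist"); cv2.imwrite("pics/w5.png",p[:,:,::-1])
W=world(p,d,c); 
print(r.sense()['contact_force'],[W[v,280].round(1).tolist() for v in range(20,300,25)])
E
```

```text
[ 0.84013324  0.54235517 -0.28103623] [[469.3, 60.7, 24.2], [465.7, 49.0, 25.6], [462.0, 37.2, 25.2], [458.2, 24.9, 12.2], [454.0, 11.3, 11.9], [449.6, -2.7, 12.5], [445.0, -17.3, 12.7], [440.3, -32.5, 12.6], [435.4, -48.4, 12.6], [430.2, -65.0, 12.3], [424.8, -82.4, 12.1], [417.2, -106.8, 0.6]]
```

View pics/w5.png

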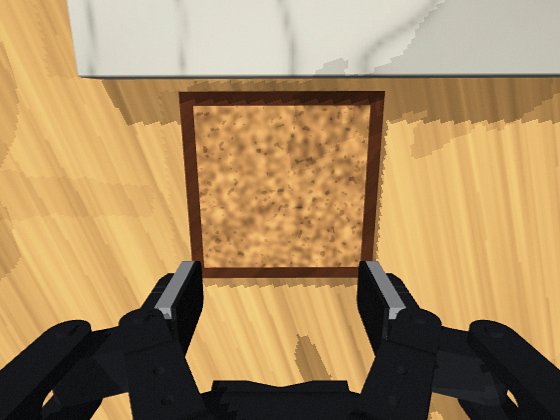

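The lift slipped near 40° and the trivet dropped back flat. The wrist view shows it still cork up, square and centred (u=192–375, rows 95–275), about 5–8 mm off the slab. No harm was done. I'll retry on the exact ladder-type arc, with the fingertips lower to gain margin.

>>> drive_tool --pt "-2.4 0 0 0" --pt "-2.4 0 0 0" --pt "-2.4 0 0 0" --pt "0 0 2.5 0" --pt "0 0 2.5 0" --pt "0 0 2.5 0" --pt "0 0 1.7 0" --pt "0 0 0.6 0" --pt "0 0 0 0"

```text
clock: 13.25
eef_pos: [412.6, -114.7, 11.2]
tcp_rot: [-3.139, 0.0, 1.268]
contact_force: [1.0, 1.5, -0.2]
opening: 0.75
```

>>> drive_tool --pt "0.5 0 0 0" --pt "0.5 0 0 0" --pt "0.5 0 0 0" --pt "0.3 0 0 0" --pt "0.2 0 0 0" --pt "0.1 0 0 0" --pt "0 0 0 0"

```text
clock: 13.83
eef_pos: [420.1, -94.6, 11.4]
tcp_rot: [3.141, -0.0, 1.268]
contact_force: [0.3, 0.7, 0.9]
opening: 0.748
```

>>> drive_tool --pt "0.3 0 -0.05 0" --pt "0.2 0 0 0" --pt "0.1 0 0 0" --pt "0 0 0 0"

```text
clock: 14.17
eef_pos: [421.8, -90.3, 11.8]
tcp_rot: [3.141, 0.002, 1.27]
contact_force: [-2.6, -18.3, -0.5]
opening: 0.747
```

>>> drive_tool --pt "0 0 -0.3 0" --pt "0 0 -0.3 0" --pt "0 0 -0.3 0" --pt "0.01 0 -0.3 0" --pt "0.02 0 -0.3 0" --pt "0.02 0 -0.3 0" --pt "0.03 0 -0.2 0" --pt "0 0 0 0"

```text
clock: 14.83
eef_pos: [421.9, -89.3, 32.1]
tcp_rot: [3.141, 0.002, 1.269]
contact_force: [-4.3, -13.6, 1.0]
opening: 0.748
```

>>> drive_tool --pt "0.045 0 -0.32 0" --pt "0.055 0 -0.32 0" --pt "0.065 0 -0.32 0" --pt "0.075 0 -0.32 0" --pt "0.085 0 -0.32 0" --pt "0.1 0 -0.32 0" --pt "0 0 0 0"

```text
clock: 15.42
eef_pos: [423.2, -85.5, 51.6]
tcp_rot: [3.141, 0.002, 1.269]
contact_force: [-4.5, -15.9, 3.9]
opening: 0.754
```

>>> drive_tool --pt "0.1 0 -0.3 0" --pt "0.11 0 -0.3 0" --pt "0.12 0 -0.3 0" --pt "0 0 0 0"

```text
clock: 15.75
eef_pos: [424.1, -82.5, 60.6]
tcp_rot: [3.141, 0.002, 1.27]
contact_force: [-4.3, -18.0, 6.0]
opening: 0.752
```

>>> drive_tool --pt "0.13 0 -0.27 0" --pt "0.14 0 -0.27 0" --pt "0.15 0 -0.26 0" --pt "0.165 0 -0.27 0" --pt "0.175 0 -0.27 0" --pt "0.185 0 -0.27 0" --pt "0 0 0 0"

```text
clock: 16.33
eef_pos: [426.6, -74.7, 77.2]
tcp_rot: [3.141, 0.005, 1.271]
contact_force: [-9.8, -29.3, 15.6]
opening: 0.748
```

>>> drive_tool --pt "0.2 0 -0.25 0" --pt "0.21 0 -0.24 0" --pt "0.22 0 -0.24 0" --pt "0 0 0 0"

```text
clock: 16.67
eef_pos: [428.3, -69.8, 84.9]
tcp_rot: [3.141, 0.007, 1.272]
contact_force: [-15.2, -39.3, 26.3]
opening: 0.749
```

>>> drive_tool --pt "0.2 0 -0.26 0" --pt "0.2 0 -0.26 0" --pt "0.21 0 -0.25 0" --pt "0 0 0 0"

```text
clock: 17.0
eef_pos: [430.8, -61.7, 92.2]
tcp_rot: [3.141, 0.003, 1.269]
contact_force: [-5.7, -17.2, 15.1]
opening: 0.747
```

>>> drive_tool --pt "0.23 0 -0.24 0" --pt "0.24 0 -0.23 0" --pt "0.25 0 -0.22 0" --pt "0 0 0 0"

```text
clock: 17.33
eef_pos: [433.0, -54.8, 99.1]
tcp_rot: [3.141, 0.003, 1.27]
contact_force: [-6.9, -17.3, 16.2]
opening: 0.748
```

```bash
python3 - <<'E'
from h import *
p,d,c=look("wrist"); cv2.imwrite("pics/w6.png",p[:,:,::-1])
W=world(p,d,c); 
print(r.sense()['contact_force'],[W[v,280].round(1).tolist() for v in range(20,300,25)])
E
```

```text
[ -6.34032791 -17.26646746  17.49145688] [[465.5, 49.1, 24.4], [462.1, 38.2, 24.7], [458.9, 27.7, 11.7], [455.0, 15.2, 27.1], [451.5, 3.8, 37.8], [448.3, -6.4, 50.2], [445.3, -15.9, 60.7], [442.6, -24.8, 69.7], [440.2, -32.6, 79.5], [437.7, -40.4, 86.8], [421.6, -92.9, -0.2], [416.1, -110.6, 0.6]]
```

>>> drive_tool --pt "0.3 0 -0.2 0" --pt "0.3 0 -0.19 0" --pt "0.3 0 -0.18 0" --pt "0 0 0 0"

```text
clock: 17.72
eef_pos: [435.5, -47.2, 105.5]
tcp_rot: [3.14, 0.005, 1.271]
contact_force: [-11.4, -24.6, 31.6]
opening: 0.75
```

>>> drive_tool --pt "0.3 0 -0.17 0" --pt "0.3 0 -0.16 0" --pt "0.3 0 -0.14 0" --pt "0 0 0 0"

```text
clock: 18.05
eef_pos: [438.2, -39.3, 111.1]
tcp_rot: [3.14, 0.006, 1.271]
contact_force: [-17.0, -30.3, 47.3]
opening: 0.753
```

```bash
python3 - <<'E'
from h import *
p,d,c=look("wrist"); cv2.imwrite("pics/w7.png",p[:,:,::-1])
W=world(p,d,c); 
print(r.sense()['contact_force'],[W[v,280].round(1).tolist() for v in range(20,300,25)])
E
```

```text
[-16.3531434  -30.9942129   47.69268613] [[471.0, 66.1, 25.8], [467.5, 54.7, 25.7], [463.8, 42.8, 26.2], [460.0, 30.5, 12.0], [456.2, 18.0, 30.1], [452.8, 7.2, 48.3], [449.9, -2.3, 62.9], [447.3, -10.7, 76.3], [444.9, -18.5, 87.4], [442.7, -25.5, 97.3], [425.0, -83.4, 0.1], [419.3, -101.9, 1.2]]
```

Height and force data agree (tip z≈100, trivet at 56°, Fz high): the fingertips are resting on the trivet's raised side face and pressing through its pivot. I'll follow an exact circle about the foot, easing the compression.

>>> drive_tool --pt "0.17 0 -0.22 0" --pt "0.17 0 -0.22 0" --pt "0.18 0 -0.22 0" --pt "0 0 0 0"

```text
clock: 18.43
eef_pos: [440.2, -32.1, 116.4]
tcp_rot: [3.14, 0.001, 1.269]
contact_force: [-4.5, -10.1, 17.9]
opening: 0.752
```

```bash
cat > chk.py <<'E'
from h import *
import sys
p,d,c=look("wrist"); cv2.imwrite(f"pics/{sys.argv[1]}.png",p[:,:,::-1])
W=world(p,d,c);s=r.sense(); P0=np.array([356.3,68.1]);n=np.array([.2944,.9557])
S=lambda q:np.r_[(q[:2]-P0)@n,q[2]].round(1).tolist()
print("F",s['contact_force']@np.r_[n,0],s['contact_force'][2],"tcp s,z",S(s['eef_pos']),[S(W[v,280]) for v in range(10,290,15)])
E
python3 chk.py w8
```

```text
F -11.607567499409047 20.429100226926593 tcp s,z [-71.2, 116.3] [[45.7, 25.2], [38.5, 25.0], [31.1, 25.0], [23.6, 24.3], [15.8, 24.7], [7.8, 26.9], [-0.2, 24.9], [-8.8, 19.0], [-16.5, 30.8], [-23.3, 43.6], [-29.6, 54.1], [-35.2, 65.2], [-40.3, 74.7], [-45.3, 82.7], [-49.5, 91.3], [-53.5, 98.9], [-57.5, 105.5], [-63.6, 106.4], [-126.9, 0.6]]
```

>>> drive_tool --pt "0.3 0 -0.17 0" --pt "0.31 0 -0.16 0" --pt "0.31 0 -0.14 0" --pt "0 0 0 0"

```text
clock: 18.82
eef_pos: [443.1, -22.9, 121.0]
tcp_rot: [3.14, 0.001, 1.269]
contact_force: [-4.2, -8.8, 18.9]
opening: 0.751
```

>>> drive_tool --pt "0.31 0 -0.13 0" --pt "0.32 0 -0.12 0" --pt "0.32 0 -0.11 0" --pt "0 0 0 0"

```text
clock: 19.15
eef_pos: [446.1, -13.6, 124.7]
tcp_rot: [3.14, 0.001, 1.269]
contact_force: [-3.5, -6.2, 18.8]
opening: 0.751
```

```bash
python3 chk.py w9
```

```text
F -7.011383748312118 19.01252563160607 tcp s,z [-51.8, 124.6] [[66.8, 25.4], [59.2, 25.7], [51.6, 25.0], [43.8, 24.9], [35.7, 26.0], [27.5, 23.9], [19.1, 24.8], [10.5, 24.8], [1.8, 26.0], [-7.6, 22.5], [-13.9, 40.2], [-19.3, 56.6], [-24.0, 71.0], [-28.6, 82.0], [-32.3, 93.3], [-35.4, 104.0], [-39.0, 111.8], [-44.2, 115.0], [-111.6, 1.1]]
```

>>> drive_tool --pt "0.33 0 -0.11 0" --pt "0.33 0 -0.1 0" --pt "0.33 0 -0.08 0" --pt "0 0 0 0"

```text
clock: 19.53
eef_pos: [449.1, -3.9, 127.5]
tcp_rot: [3.14, 0.0, 1.268]
contact_force: [-4.1, -4.1, 18.4]
opening: 0.753
```

>>> drive_tool --pt "0.33 0 -0.07 0" --pt "0.34 0 -0.07 0" --pt "0.34 0 -0.06 0" --pt "0 0 0 0"

```text
clock: 19.87
eef_pos: [452.2, 6.0, 129.4]
tcp_rot: [3.14, -0.0, 1.268]
contact_force: [-3.0, -1.9, 16.5]
opening: 0.755
```

```bash
python3 chk.py w10
```

```text
F -2.6500596244985317 16.66269077228241 tcp s,z [-31.2, 129.4] [[88.7, 24.2], [80.9, 25.0], [73.0, 25.0], [64.9, 25.4], [56.7, 25.6], [48.3, 25.2], [39.8, 25.8], [31.0, 24.3], [22.0, 24.5], [12.6, 23.7], [3.5, 25.5], [-5.4, 29.1], [-9.1, 52.9], [-11.9, 73.4], [-14.3, 90.4], [-16.1, 105.5], [-18.6, 116.2], [-24.1, 118.7], [-93.8, 0.3]]
```

>>> drive_tool --pt "0.34 0 -0.05 0" --pt "0.34 0 -0.04 0" --pt "0.35 0 -0.02 0" --pt "0 0 0 0"

```text
clock: 20.25
eef_pos: [455.3, 16.1, 130.5]
tcp_rot: [3.14, -0.001, 1.268]
contact_force: [-2.6, -1.0, 15.7]
opening: 0.753
```

>>> drive_tool --pt "0.35 0 -0.01 0" --pt "0.35 0 -0.01 0" --pt "0.35 0 0 0" --pt "0 0 0 0"

```text
clock: 20.58
eef_pos: [458.4, 26.1, 130.7]
tcp_rot: [3.14, -0.001, 1.268]
contact_force: [-2.8, -0.3, 16.4]
opening: 0.753
```

```bash
python3 chk.py w11
```

```text
F -0.9804598028068056 16.31410691971612 tcp s,z [-10.2, 130.7] [[109.6, 26.2], [102.1, 25.2], [94.1, 26.1], [86.1, 25.1], [77.9, 25.0], [69.4, 24.6], [60.8, 25.0], [51.9, 24.6], [42.9, 24.7], [33.8, 25.8], [24.3, 25.3], [14.6, 25.2], [4.4, 24.0], [-0.5, 42.0], [0.4, 73.1], [1.6, 98.2], [2.0, 116.3], [-3.0, 120.1], [-73.5, 0.2]]
```

>>> drive_tool --pt "0.35 0 0.01 0" --pt "0.35 0 0.02 0" --pt "0.35 0 0.03 0" --pt "0 0 0 0"

```text
clock: 20.97
eef_pos: [461.7, 36.3, 130.1]
tcp_rot: [3.14, -0.001, 1.268]
contact_force: [-1.6, 1.3, 15.8]
opening: 0.749
```

```bash
python3 chk.py w12
```

```text
F 1.0879183107734023 14.224561627577234 tcp s,z [0.6, 130.1] [[120.5, 25.5], [112.8, 25.2], [104.8, 26.0], [96.8, 26.0], [88.7, 24.6], [80.2, 25.6], [71.6, 26.3], [62.8, 25.5], [53.8, 24.4], [44.7, 25.8], [35.1, 24.7], [25.7, 26.2], [15.9, 26.3], [6.1, 27.2], [2.1, 45.7], [8.6, 87.7], [11.9, 113.7], [8.1, 120.1], [-62.3, 0.2]]
```

>>> drive_tool --pt "0.32 0 0.06 0" --pt "0.32 0 0.08 0" --pt "0.32 0 0.1 0" --pt "0.32 0 0.11 0" --pt "0.32 0 0.13 0" --pt "0.32 0 0.14 0" --pt "0 0 0 0"

```text
clock: 21.6
eef_pos: [468.4, 55.5, 124.3]
tcp_rot: [3.139, -0.003, 1.267]
contact_force: [-1.9, 6.0, 18.2]
opening: 0.752
```

```bash
python3 chk.py w13
```

```text
F 5.8565218367916785 18.67962121694888 tcp s,z [20.8, 124.4] [[140.3, 23.2], [132.2, 25.7], [124.6, 25.5], [116.7, 25.3], [108.7, 24.8], [100.5, 25.1], [92.1, 24.6], [83.5, 25.4], [74.8, 26.0], [65.8, 25.2], [56.6, 25.5], [47.2, 25.5], [37.3, 24.3], [27.6, 25.0], [17.6, 25.2], [7.2, 25.1], [27.3, 96.5], [28.1, 114.0], [19.8, 111.0]]
```

>>> drive_tool --pt "0.28 0 0.14 0" --pt "0.28 0 0.16 0" --pt "0.28 0 0.18 0" --pt "0.28 0 0.2 0" --pt "0 0 0 0"

```text
clock: 22.07
eef_pos: [472.3, 66.5, 117.5]
tcp_rot: [3.138, -0.004, 1.267]
contact_force: [0.8, 8.4, 16.0]
opening: 0.748
```

>>> drive_tool --pt "0 0 -1 0" --pt "0 0 -3 0" --pt "0 0 -3 0" --pt "0 0 -3 0" --pt "0 0 0 0" --pt "0 0 0 0"

```text
clock: 22.57
eef_pos: [470.6, 64.7, 217.6]
tcp_rot: [3.138, -0.001, 1.268]
contact_force: [0.1, -0.4, -0.1]
opening: 0.75
```

```bash
python3 chk.py w14
```

```text
F -0.7079506775941595 0.15952962273170612 tcp s,z [30.0, 216.2] [[168.1, 25.5], [157.6, 24.8], [146.7, 24.9], [135.4, 27.1], [124.2, 25.1], [112.6, 25.5], [100.8, 26.5], [88.6, 25.2], [76.3, 25.7], [64.9, 36.8], [52.6, 37.8], [39.9, 38.2], [26.8, 38.3], [13.5, 38.4], [-0.6, 37.4], [-14.8, 37.1], [-28.6, 38.5], [-62.0, -0.1], [-79.1, -0.2]]
```

View pics/w14.png

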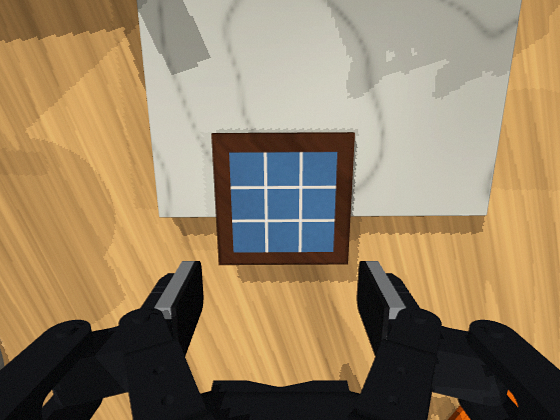

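The wrist view shows the trivet lying on the slab, blue tile up, at u=212–354, rows 133–264. It overhangs the slab's front edge (row 216) by about 45 mm. Next I'll go behind it, with the tips just above slab level, and push it on.

>>> drive_tool --pt "-2.5 0 0 0" --pt "-2.5 0 0 0" --pt "-2.5 0 0 0" --pt "-2.5 0 0 0" --pt "0 0 3 0" --pt "0 0 3 0" --pt "0 0 3 0" --pt "0 0 3 0" --pt "0 0 3 0" --pt "0 0 2 0" --pt "0 0 0.8 0" --pt "0 0 0 0"

```text
clock: 23.62
eef_pos: [437.5, -30.7, 35.5]
tcp_rot: [-3.136, 0.001, 1.268]
contact_force: [-0.7, -0.7, 1.2]
opening: 0.754
```

>>> drive_tool --pt "0.5 0 0 0" --pt "0 0 0 0"

```text
clock: 23.78
eef_pos: [442.2, -25.6, 38.7]
tcp_rot: [3.14, -0.0, 1.268]
contact_force: [-0.3, -1.3, 0.4]
opening: 0.747
```

```bash
python3 chk.py w15
```

```text
F -0.15824080483646694 1.064611645056197 tcp s,z [-64.4, 38.9] [[34.6, 36.5], [30.1, 37.9], [25.7, 38.2], [21.3, 38.4], [16.8, 38.6], [12.2, 37.0], [7.5, 37.7], [2.6, 37.2], [-2.3, 38.3], [-7.3, 38.0], [-12.4, 38.5], [-17.7, 38.7], [-23.2, 38.0], [-29.1, 37.0], [-34.8, 37.0], [-40.9, 36.4], [-62.3, 1.0], [-70.6, 0.2], [-78.5, 0.8]]
```

>>> drive_tool --pt "0.5 0 0.05 0" --pt "0.5 0 0 0" --pt "0.6 0 0 0" --pt "0.6 0 0 0" --pt "0.6 0 0 0" --pt "0.6 0 0 0" --pt "0.6 0 0 0" --pt "0 0 0 0"

```text
clock: 24.5
eef_pos: [453.9, 13.2, 37.4]
tcp_rot: [3.141, -0.0, 1.268]
contact_force: [0.0, 0.7, -0.3]
opening: 0.745
```

>>> drive_tool --pt "0.6 0 0 0" --pt "0.6 0 0 0" --pt "0.6 0 0 0" --pt "0.6 0 0 0" --pt "0.6 0 0 0" --pt "0.6 0 0 0" --pt "0.6 0 0 0" --pt "0.6 0 0 0" --pt "0 0 0 0"

```text
clock: 25.25
eef_pos: [468.4, 59.0, 37.5]
tcp_rot: [3.141, -0.001, 1.268]
contact_force: [0.1, 0.1, -0.3]
opening: 0.749
```

>>> drive_tool --pt "-0.6 0 0 0" --pt "-1 0 0 0" --pt "-1 0 -2 0" --pt "-1 0 -4 0" --pt "-1 0 -4 0" --pt "-1 0 -4 0" --pt "-1 0 -4 0" --pt "0 0 0 0" --pt "0 0 0 0"

```text
clock: 26.0
eef_pos: [448.8, -6.4, 219.6]
tcp_rot: [3.137, -0.001, 1.266]
contact_force: [1.1, -0.5, -0.7]
opening: 0.756
```

```bash
python3 chk.py w16; python3 - <<'E'
from h import *
p,d,c=look("top"); cv2.imwrite("pics/t3.png",p[:,:,::-1])
E
```

```text
F 0.20648175196084384 -0.17251347171956405 tcp s,z [-43.9, 217.9] [[91.5, 38.3], [81.5, 36.6], [71.0, 36.4], [60.2, 37.0], [49.2, 36.5], [38.0, 34.8], [26.3, 26.1], [14.1, 25.8], [1.6, 25.0], [-14.5, -1.6], [-28.6, -1.0], [-43.0, -0.5], [-57.8, -0.5], [-72.9, -0.2], [-87.9, 1.4], [-104.1, 0.4], [-120.4, 0.6], [-137.1, 0.6], [-154.1, 0.7]]
```

View pics/w16.png

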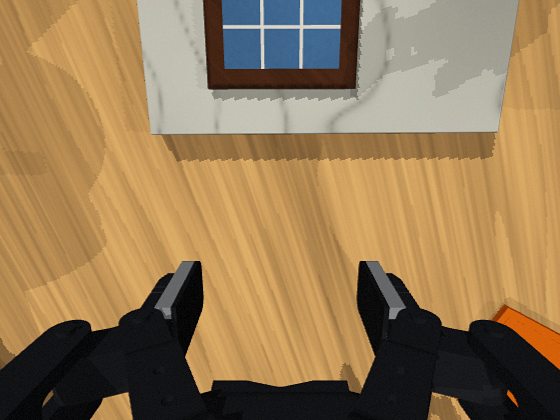

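View pics/t3.png

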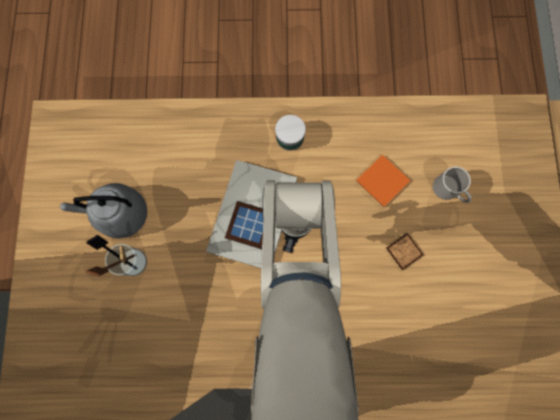

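The wrist view shows the trivet tile-up, with its rear edge (row 88) about 35 mm inside the slab's front edge (row 133). The top view shows it wholly on the slab around (248,224), and everything else at its original pixels.

```bash
python3 -c "
from rig import job
print(job.sign_off())"
```

```text
the job is handed in; nothing more can be done
None
```

The trivet now lies right way up on the marble slab, blue tile on top, with no part over the edge. I handed the job in at about 26 s on the robot's clock.

**How it went:** I pushed the trivet flush against the slab with the two fingertips. I then raised its rear edge, pushing it against the slab, until it stood upright and fell over onto the slab. The first try slipped at about 40° and the trivet dropped back face-down. The second followed the trivet's tipping arc more closely and worked. It landed overhanging by about 45 mm, so I pushed it on about 80 mm.

**Last checks:**
- **Position:** the wrist camera's depth shows the tile side up at about 37 mm height. The rear edge is about 35 mm inside the slab's front edge, and the far side should be about 45 mm inside the back edge. Along the slab there is a wide margin at both ends.
- **Other things:** in the final top view the kettle, tin, spoon glass, mug and both other trivets are where they were at the start.
- **Robot:** it stands clear and touches nothing. The highest force I read was about 60 N, while tipping.

No final check failed or disagreed.

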